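# Hang the flap door on the enclosure

## Robot

A 6-joint arm with a two-finger parallel gripper is mounted at the origin on the work surface. World frame = base frame: x ahead of the robot, y to its left, z up, the work surface at z = 0. Lengths are in mm, angles in rad, forces in N, time in s.
With the tool pointing down it reaches from about 300 to 775 mm from the base axis. Payload 14.6 kg.
Tool frame: the origin (TCP) lies at the very end of the fingers, on their centre line; the grasp point (between the pads) lies 19 mm behind it (manip.grip_point_offset is the distance from the TCP to the grasp point, in mm); z points along the fingers, y is the line along which they close (so a half turn about z gives the same grasp; the last joint's range is limited). The gripper opens to 94 mm and grips with 3 to 60 N. Pads are 16 mm wide; open, the fingers measure 119 mm over their backs; the gripper's body (75 mm by 177 mm) begins 78 mm behind the grasp point.
Start: joints at [1.252, 0.3, 1.521, -0, 1.321, -0.067], TCP at [137.029, 532.646, 205.446] pointing down, gripper open.
Joint ranges: [-3.03, 3.03], [-0.79, 2.21], [0.23, 2.52], [-1.04, 4.18], [0, 3.07], [-2.55, 2.55]. Speed limits (rad/s): [2.22, 2.22, 2.57, 3.14, 3.14, 3.14].

## Interface

Orientations are given as [roll, pitch, yaw] about the fixed x, y, z axes, in that order (R = Rz(yaw) Ry(pitch) Rx(roll)).
In Python, from cell import telemetry, eyes, manip gives the robot as it stands.
- The arm moves only by the tool play_rows, never from a script. Its arguments are lists of equal length, an entry for each row: "translation": the shift along the world's x, y, z in m, a list of three; "yaw": the turn about the world's z in rad. A call has 1 to 12 rows; each row is the pose to reach, as a shift and turn from the pose commanded when the call began; what a row does not reach only later rows make up. A row lasts 1/8 s, in which the tool goes at most 62.5 mm and 10.7 degrees, less where a joint would pass 70% of its speed; a pose out of reach is approached as far as the arm can. A call with a gripper value outside its range is refused whole. "hand" is the opening, from 0 (shut) to 1 (fully open), set as the call begins (left out, the last holds). The fingers move at their own pace and stop on an object; "force" is the grip in N (left out, the last holds). Time passes only in rows, so rows that repeat a pose let the fingers close. It gives the time, the measured TCP pose, the force, the opening and the grip force at its end, in the units of the state.
- telemetry.read_state(): the state, without advancing time (a new reading comes with each control period).
- eyes.camera(name): name is "scene" or "top"; returns a dict with "pixels" (400x640x3 uint8, red, green, blue), "fx", "fy", "cx", "cy" (pixels), "cam_to_world" (4x4, takes a point from camera to world coordinates). Camera axes: x right, y up, looking along -z (the intrinsics and any distortion apply to the point x, -y, -z); pixel columns grow to the right and rows downward; lengths in mm; the calibration is good to about 2 mm. A picture is of the moment at which its call begins. There is no depth.
- manip.sign_off(): hands the job in; it is judged then, once.
The state is a dict: "clock": time; "joints": joint angles; "qd": joint speeds; "effort": joint torques, N m; "eef_pos": TCP position; "eef_rot": TCP orientation; "wrist_force": force on the tool from outside, world axes, zero at the start; "moment": the same for the moment, N m; "finger_gap": finger opening in mm; "finger_force": force on a finger pad.
Only numpy, scipy, OpenCV 4.12 (cv2) and the standard library are available. Lean on these libraries where they do the work, as an engineer would, in place of code of your own. Each camera call takes 0.05 s, during which the arm holds its last target. There are 200 camera calls.

## Task

Take the small flap door off the grey rack and hang it on the aluminium electronics enclosure: squeeze its sprung hinge pin fully back, lift the door off, and keep the pin squeezed back while you lower the door gently into the saddles beside the enclosure's window until it rests on their floors. Then let the pin spring out into its eye, so that the door hangs locked and upright. Do not force the door against the rack or the enclosure, and leave the other things where they are.

Things in the scene. Friction and masses are not known exactly. Their poses are not given: they have to be found in the camera images.
- door: Aluminium flap door, 0.38 kg, hanging upright from a round hinge barrel (diameter 16, length 120) along its y axis. Origin: on the barrel's axis, mid-length; z up, +x is its outer face. Panel 4 thick, 112 wide, down to 86 below the axis. A fixed steel stub, diameter 8, sticks 11 out of each end of the barrel (y = +-60 to +-71); a sprung pin, diameter 6, comes out of the +y stub.
- door_grip (a point): Grip point, 31 above the door's origin, between two upright blocks 8 thick in y, free from 8 to 46 above the barrel's axis: the fixed post (14 wide in x) at y = -14 to -6, and the pin's tab (20 wide) at y = +18 to +26, or +6 to +14 with the pin drawn back. Fingers closing along y, centred here, meet the tab first, draw the pin to its stop (40 over both becomes 28) and hold the door, balanced.
- door_pin (a joint): How far the sprung pin is drawn back, m: 0 fully out (12 mm beyond the +y stub), 0.012 at its stop (tip flush with the stub). The spring pushes it out with 4 N at 0 and 8 N at 0.012.
- pin_tip (a point): Tip of the sprung pin, on the hinge axis, moves with the pin: at y = +83 in the door's frame when out, +71 when drawn back.
- stub_tip (a point): End of the opposite fixed stub, at y = -71 in the door's frame.
- rack: Grey steel rack, fixed, on which the door hangs at first. Origin on the table under the hinge axis (130 above the table, along y); the door hangs on its +x side; its upright plate stands 18 to 28 behind the axis, 126 high. Same hinge fittings as the enclosure, exactly placed: lift the door straight up.
- enclosure: Open-topped machined aluminium enclosure, fixed, 200 (x) x 240 (y) x 126 high, with a window in its +x wall that the door is to cover. Origin on the table under the nominal hinge axis, 18 in front of that wall's outer face; the box lies at x = -18 to -218. Row of connectors, up to 148 high, at about x = -178.
- enclosure_hinge (a point): Nominal hinge axis: where the door's origin belongs, axes alike, 130 above the table. Its fittings sit on a strip bolted through slotted holes, so the true axis is up to 4 mm off in the enclosure's x and up to 7 mm off in z (not measured; none in y): feel for it. A stub on a saddle's sloping flank is pushed sideways towards the slot; on the slot's floor it is pushed upward only.
- saddle (a point): Nominal axis point in the +y of two alike open-topped saddles (7 thick, at y = +63 to +70 and -70 to -63 from the hinge point). Slot 9.5 wide, floor 4 below the axis, cheeks parallel up to 3 above the axis, then flaring to a mouth 23 wide at 13 above it. They leave the door 3 mm of play either way in y.
- eye (a point): Nominal centre of the closed eye for the sprung pin, beyond the +y saddle (y = +75 to +83): a square hole 9.5 wide about the axis under a 6 mm bridge, top 11 above the axis. A pin let go too high jams on the eye's face.
- choke: Bystander: copper-wound ring choke, 40 across, 14 high, lying flat; origin under its centre.
- plug_white: Bystander: white plastic connector shell, flange 44 x 34, 31 high; origin under its centre.
- plug_black: Bystander: black plastic connector shell, flange 44 x 34, 31 high; origin under its centre.
- busbar: Bystander: copper bar 20 x 90 x 5, lying flat; origin under its centre.
- driver: Bystander: screwdriver lying flat; origin under its centre (at its handle and shaft line).
- heatsink: Bystander: finned aluminium heat sink 60 x 50 x 30; origin under its centre.
- cleaner: Bystander: bottle 56 across, 150 high; origin under its centre.
Things that resemble listed ones, but are neither listed nor needed, are in the scene too. Of the things that look like the door, the smaller one is meant.

How it is judged (in metres and radians):
On the way, in this order (a step that is already met when the one before it is completed fails the run):
1. the pin is drawn back and the door lifted clear of the rack (value of joint door_pin above 0.009 m and z of door in the frame of rack above 0.16 m), for 0.2 s.
2. the door rests in the enclosure's saddles with the pin still held back (value of joint door_pin above 0.009 m and contact force between door and enclosure above 0.8 N and x of door in the frame of enclosure_hinge between -0.008 and 0.008 m and z of door in the frame of enclosure_hinge between -0.01 and 0.01 m), for 0.15 s.
At the end, for the whole second after the job is handed in: Door in the enclosure's saddles, released, at rest, upright within 0.2 rad: pin out (under 2 mm drawn back), tip over 77 mm along +y of the hinge point; both ends of its axis within 8 mm in x and 9.5 mm in z of the nominal axis, parallel to it within 0.035 rad; door within 6 mm in y (value of joint door_pin below 0.002 m and y of pin_tip in the frame of enclosure_hinge above 0.077 m and x of pin_tip in the frame of enclosure_hinge between -0.008 and 0.008 m and z of pin_tip in the frame of enclosure_hinge between -0.0095 and 0.0095 m and x of stub_tip in the frame of enclosure_hinge between -0.008 and 0.008 m and z of stub_tip in the frame of enclosure_hinge between -0.0095 and 0.0095 m and y of door in the frame of enclosure_hinge between -0.006 and 0.006 m and angle between the y axis of door and the y axis of enclosure_hinge, either way round below 0.035 rad and angle between door's own z axis and vertical below 0.2 rad and linear speed of door below 0.02 m/s and angular speed of door below 0.3 rad/s); the robot touches nothing.
It fails at once if the door is forced against the enclosure (more than 20 N) (contact force between door and enclosure above 20 N).
It fails at once if the door is forced against the rack (more than 35 N) (contact force between door and rack above 35 N).
It fails at once if a bystander is moved by more than 30 mm (distance of any of choke, plug_white, plug_black, busbar, driver, heatsink, cleaner from where it was at the start of the episode above 0.03 m).
It also fails if it takes over 72 s, if anything falls off the work surface, if the arm or the gripper's body presses on something with over 40 N, if the wrist force passes 120 N, or if a joint passes its speed limit or range.

## Working session

There is one attempt and no reset: what is moved stays moved. The work goes in short steps, Python scripts to look and compute and a tool call to move; the robot and the scene stay as the last step left them, time stands still between calls to the robot, and variables do not carry over. Pictures are saved under pics/ and viewed, at most 10 in all, crops included, and the job is handed in when it is done.

Besides the shell and the picture viewer there is one more tool, called after "Call:" in YAML: its name, and indented under it one key for each argument. play_rows: Moves the arm, as the interface text tells. Its arguments: {"type":"object","properties":{"translation":{"type":"array","items":{"type":"array","items":{"type":"number"}}},"yaw":{"type":"array","items":{"type":"number"}},"hand":{"type":"number"},"force":{"type":"number"}},"required":["translation","yaw"]}

```bash
mkdir -p pics; ls
cat > h.py <<'E'
import numpy as np, cv2
from cell import telemetry, eyes, manip
def shot(n,f):
    c=eyes.camera(n); cv2.imwrite('pics/'+f,c['pixels'][:,:,::-1]); np.save('pics/'+f+'.npy',c,allow_pickle=True); return c
def load(f): return np.load('pics/'+f+'.npy',allow_pickle=True).item()
def ray(c,u,v):
    M=np.array(c['cam_to_world']); d=M[:3,:3]@np.array([(u-c['cx'])/c['fx'],-(v-c['cy'])/c['fy'],-1]); return M[:3,3],d
def onz(c,u,v,z):
    o,d=ray(c,u,v); return o+d*(z-o[2])/d[2]
def proj(c,p):
    M=np.array(c['cam_to_world']); q=M[:3,:3].T@(np.array(p)-M[:3,3]); return c['cx']-c['fx']*q[0]/q[2], c['cy']+c['fy']*q[1]/q[2]
E
python3 - <<'E'
from h import *
for n in('scene','top'):
    c=shot(n,n+'1.png'); print([k for k in c],c['fx'],c['cam_to_world'])
print(telemetry.read_state())
E
```

```text
pics
['pixels', 'fx', 'fy', 'cx', 'cy', 'cam_to_world'] 365.5118826460674 [[-2.28833532e-01 -7.68514408e-01  5.97512192e-01  1.05177899e+03]
 [ 9.73380497e-01 -1.72525103e-01  1.50882393e-01  5.52118432e+01]
 [-1.28694403e-02  6.16133665e-01  7.87536465e-01  7.73446120e+02]
 [ 0.00000000e+00  0.00000000e+00  0.00000000e+00  1.00000000e+00]]
['pixels', 'fx', 'fy', 'cx', 'cy', 'cam_to_world'] 430.56921957781674 [[-1.65764988e-02  9.93838631e-01 -1.09590123e-01  4.42220313e+02]
 [-9.99534092e-01 -1.36618161e-02  2.72938376e-02 -5.62067177e+01]
 [ 2.56284701e-02  1.09991500e-01  9.93602059e-01  1.23689339e+03]
 [ 0.00000000e+00  0.00000000e+00  0.00000000e+00  1.00000000e+00]]
{'clock': 0.1, 'joints': array([ 1.25239083e+00,  3.00412437e-01,  1.52152981e+00,  1.60749009e-05,
        1.32071763e+00, -6.65734678e-02]), 'qd': array([-0.00130994, -0.00010312, -0.00219322,  0.00198316, -0.0003386 ,
       -0.00028168]), 'effort': array([ 1.90088402e-03, -5.32633674e+01, -3.53284121e+01,  7.09588523e-02,
        2.35830678e-02, -1.10042076e-04]), 'eef_pos': array([136.95594608, 532.42227092, 204.94019995]), 'eef_rot': array([-3.14052882e+00, -8.65330113e-05,  2.88975659e+00]), 'wrist_force': array([ 0.70751389, -1.0590195 ,  0.33901063]), 'moment': array([-0.02338207,  0.01462673,  0.0734361 ]), 'finger_force': 0.0, 'finger_gap': 93.85929780021324}
```

View pics/scene1.png

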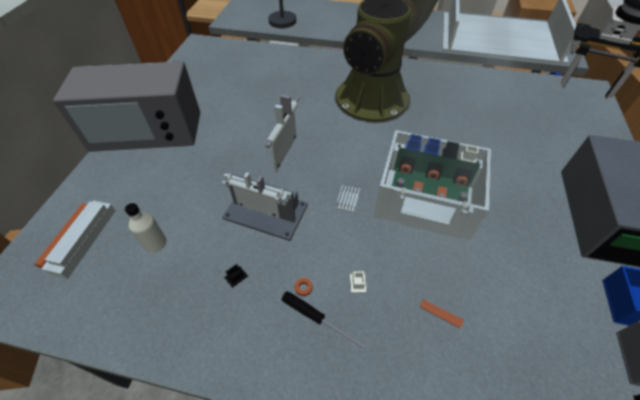

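View pics/top1.png

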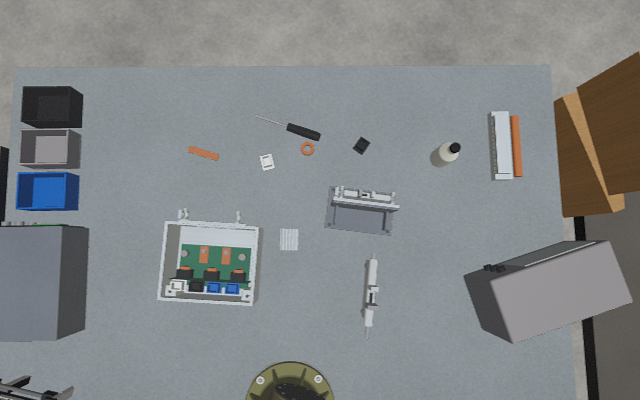

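The scene view shows the rack with a door at (262,190) and a second, larger door standing alone at (284,130). The enclosure is at (437,180). In the top view these are the rack at (362,208), the loose door at (372,290), and the enclosure at (210,262) with saddles at (183,214) and (239,216).

Candidates for the door: the one on the rack, scene (262,190), and the bigger loose one, scene (284,130). The rack one fits the description, so I'll check it in a crop.

Run:
```python
from h import *
t=cv2.imread('pics/top1.png'); s=cv2.imread('pics/scene1.png')
r=lambda im,u,v,w,h:cv2.resize(im[v:v+h,u:u+w],(w*4,h*4),interpolation=cv2.INTER_CUBIC)
a=r(t,315,175,100,70); b=r(s,215,160,100,80); cc=r(t,160,200,100,70); d=r(s,370,170,100,80)
cv2.imwrite('pics/c1.png',np.vstack([np.hstack([a,cc]),np.hstack([b,d])])[:600])
```

```text
(no output)
```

View pics/c1.png

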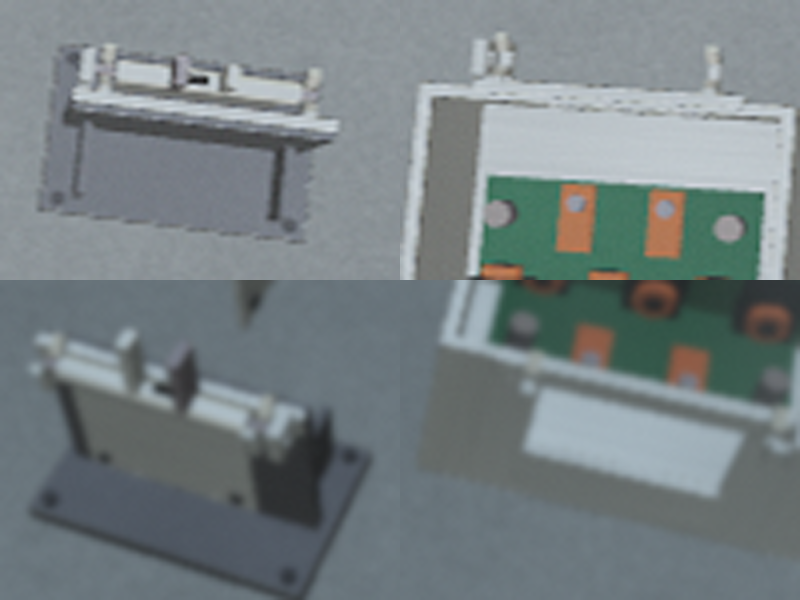

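The crop confirms it: the door on the rack is the smaller one. Its dark pin tab and the eye are on the image left, which is +y, and both hinges face world +x. Next I'll enlarge the matching fittings to get the rack-to-enclosure shift.

Run:
```python
from h import *
def acc(n,f):
    cs=[shot(n,f) for _ in range(4)]
    im=np.mean([c['pixels'].astype(float) for c in cs],0)[:,:,::-1]
    return cs[0],im.astype(np.uint8)
def r(im,u,v,w,h,k):
    o=cv2.resize(im[v:v+h,u:u+w],(w*k,h*k),interpolation=cv2.INTER_CUBIC)
    o=cv2.convertScaleAbs(o,alpha=1.2)
    for i in range(0,w,10): cv2.putText(o,str(u+i),(i*k,8),0,.3,(0,0,255),1); cv2.line(o,(i*k,10),(i*k,14),(0,0,255),1)
    for j in range(0,h,5): cv2.putText(o,str(v+j),(0,j*k+4),0,.3,(255,0,0),1); 
    return o
_,t=acc('top','t2'+'.png'); _,s=acc('scene','s2.png')
cv2.imwrite('pics/c2.png',np.vstack([r(t,320,182,88,32,9),r(t,174,202,88,32,9)]))
cv2.imwrite('pics/c3.png',np.hstack([r(s,220,165,80,75,5),r(s,400,165,80,75,5)]))
```

```text
(no output)
```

View pics/c2.png

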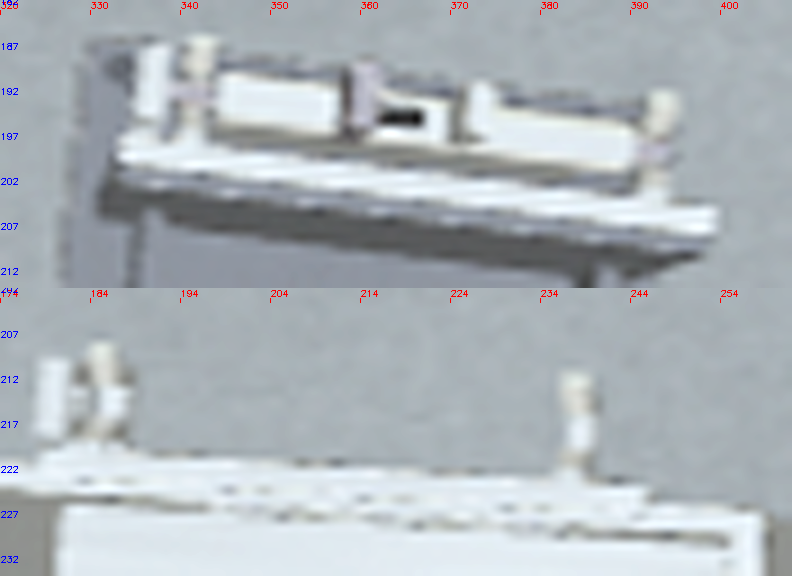

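View pics/c3.png

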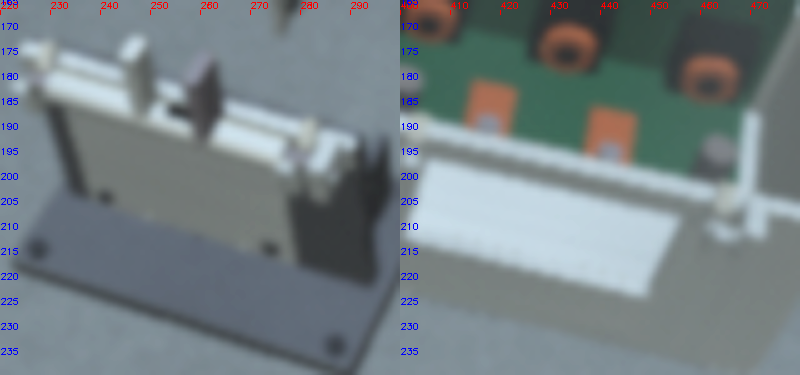

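Run:
```python
from h import *
t=load('t2.png');s=load('s2.png')
f=lambda u,v,z:onz(t,u-.5+.5/9,v-.5+.5/9,z)[:2]
def rep(n,L,R,E,z):
    l,r,e=f(*L,z+13),f(*R,z+13),f(*E,z+11)
    d=l-r; print(n,'L',l,'R',r,'mid',(l+r)/2,'sep',np.hypot(*d),'yaw',np.arctan2(-d[0],d[1]),'eye',e)
rep('rack',(342.44,186.0),(393.56,192.22),(337.0,191.1),130)
for z in(123,130,137): rep('encl',(185.33,208.1),(238.0,211.2),(179.9,214.1),z)
# other yaw estimates: strip edges at z~126
p=lambda x,y:(320+x/9,182+y/9); q=lambda x,y:(174+x/9,202+(y-288)/9)
for n,a,b,z in(('rack plate back',p(120,160),p(715,233),126),('encl back wall inner',q(60,500),q(730,540),126),('encl wall outer',q(30,492),q(0,0),126)):
    d=f(*a,z)-f(*b,z); print(n,np.arctan2(-d[0],d[1]))
# edges fits: door tab/post in the top
tab=[p(347,72),p(382,72)]; 
for n,a,z in(('tab c',p(365,80),176),('post c',p(487,98),176)): print(n,f(*a,z))
im=t['pixels']; g=cv2.cvtColor(im,cv2.COLOR_RGB2GRAY)
# front wall +x outer edges & box left/right edges by gradient
def edge(cols,r0,r1):
    P=[]
    for c in cols:
        d=np.diff(g[r0:r1,c].astype(float)); i=np.argmax(np.abs(d)); 
        P.append((c,r0+i+1))
    return P
P=np.array(edge(range(176,250),225,238)); print(P[:,1])
P=np.array(edge(range(165,255),296,312)); print(P[:,1])
```

```text
rack L [ 590.52501078 -145.87941887] R [ 572.66778929 -277.1882539 ] mid [ 581.59640003 -211.53383638] sep 132.51751022955747 yaw -0.1351648657525679 eye [ 577.76664831 -131.75234537]
encl L [539.96398225 255.41545411] R [530.10374425 121.92461475] mid [535.03386325 188.67003443] sep 133.85450492304747 yaw -0.07373063306726697 eye [525.01105985 269.43017544]
encl L [539.34248185 253.4340132 ] R [529.5449399  120.79197162] mid [534.44371087 187.11299241] sep 133.00339477477738 yaw -0.07373063306726697 eye [524.48559182 267.36337707]
encl L [538.72098145 251.45257228] R [528.98613554 119.6593285 ] mid [533.8535585  185.55595039] sep 132.15228462650734 yaw -0.07373063306726696 eye [523.96012378 265.2965787 ]
rack plate back -0.13659404511706705
encl back wall inner -0.07535881839469634
encl wall outer 1.650484301366354
tab c [ 573.18089947 -188.07710812]
post c [ 567.70990959 -221.79430763]
[226 227 226 234 231 226 226 226 226 226 226 226 226 227 227 227 227 227
 227 227 227 226 226 226 226 226 226 226 228 228 228 228 228 227 227 228
 226 226 226 227 227 227 226 229 229 229 229 229 229 228 229 229 229 227
 226 228 228 228 228 230 230 228 228 230 230 230 230 230 230 229 229 229
 229 229]
[298 298 298 298 298 298 298 298 298 298 298 298 298 298 298 299 299 299
 299 299 299 299 299 299 299 299 299 299 299 299 299 300 300 300 300 300
 300 300 300 300 300 300 300 300 300 300 300 301 301 301 301 301 301 301
 301 301 301 301 301 301 301 301 301 301 302 302 302 302 302 302 302 302
 302 302 302 302 302 302 302 301 303 303 303 303 306 306 306 306 301 304]
```

Run:
```python
from h import *
t=load('t2.png'); im=t['pixels'].astype(float)
g=cv2.cvtColor(t['pixels'],cv2.COLOR_RGB2GRAY).astype(float)
for v in(240,265,285): print(v,g[v,152:172].astype(int),g[v,246:268].astype(int))
for u in(180,210,240): print(u,g[294:312,u].astype(int))
def sub(row,lo,hi,th): # first crossing
    pass
f=lambda u,v,z:onz(t,u,v,z)[:2]
c,s_=np.cos(-.0745),np.sin(-.0745); R=np.array([[c,-s_],[s_,c]])
def cross(a,x0,rev=False):
    # crossing at mid between table and wall-top, scanning from outside
    if rev: a=a[::-1]
    th=(a[0]+a[:8].max())/2
    i=np.argmax(a>th); o=i-1+(th-a[i-1])/(a[i]-a[i-1])
    return x0+(len(a)-1-o if rev else o)
L=[];Rr=[];B=[]
for v in range(235,290,5):
    L.append((R.T@f(cross(g[v,155:172],155),v,126))[1]); Rr.append((R.T@f(cross(g[v,246:266],246,True),v,126))[1])
for u in range(175,250,8): B.append((R.T@f(u,cross(g[294:312,u],294,True),126))[0])
for a in(L,Rr,B): print(np.round(a,1))
l,r,b=map(np.median,(L,Rr,B)); print('y mid',(l+r)/2,l-r,'origin world',R@np.array([b+218,(l+r)/2]))
s=load('s2.png')
# scene: where would saddle L tip of enclosure appear for hinge z offsets
for nm,o,yaw,zz in(('rack',(568,-210.3),-.136,(130,)),('enc',(520.3,188.2),-.0745,(123,130,137))):
    c,q=np.cos(yaw),np.sin(yaw)
    for z in zz:
        for sd in(66.5,-66.5):
            for x in (-11.5,11.5): print(nm,z,sd,x,np.round(proj(s,(o[0]+c*x-q*sd,o[1]+q*x+c*sd,z+13)),1), np.round(proj(t,(o[0]+c*x-q*sd,o[1]+q*x+c*sd,z+13)),1))
```

```text
240 [145 144 144 146 144 144 146 144 143 141 134 176 201 192 155 114 118 119
 117 118] [198 198 199 199 199 199 199 199 196 196 199 176 126 118 121 120 130 140
 146 142 143 147]
265 [139 142 140 142 147 146 144 142 182 200 196 159 102 117 118 118 116 116
 118 118] [ 97 100  93 104 171 194 193 195 198 173 125 117 120 121 126 140 143 145
 146 147 145 146]
285 [144 144 145 146 144 142 181 199 196 158 103 119 119 123 170 188 175 185
 199 168] [ 97  93 165 196 188 190 194 187 152 114 120 119 121 133 143 143 143 142
 145 148 147 145]
180 [112 107 104 101 128 194 194 184 147 146 145 146 144 144 143 143 143 147]
210 [151 107 106 109 107 100 174 194 195 173 141 144 145 145 144 143 143 147]
240 [193 199 134 103 103 107 103 100 187 193 196 148 145 149 143 144 147 145]
[348.8 347.2 347.7 347.  347.3 346.7 347.4 346.7 347.3 346.7 347.4]
[105.4  88.3  89.1  86.5  88.1 105.8 106.4  85.7 105.5 107.  106.3]
[276.7 262.6 263.6 269.6 267.4 269.7 282.9 283.6 284.4 283.7]
y mid 226.34462081048662 241.8773338514469 origin world [506.70764807 189.15449603]
rack 130 66.5 -11.5 [281.8 188.8] [341.  195.2]
rack 130 66.5 11.5 [277.5 196.3] [342.1 186.4]
rack 130 -66.5 -11.5 [229.4 173.3] [392.5 201.5]
rack 130 -66.5 11.5 [224.5 180.3] [393.4 192.7]
enc 123 66.5 -11.5 [464.9 203.8] [184.7 217.9]
enc 123 66.5 11.5 [464.3 212. ] [185.6 208.9]
enc 123 -66.5 -11.5 [403.6 190. ] [237.2 221. ]
enc 123 -66.5 11.5 [401.9 197.7] [237.9 212. ]
enc 130 66.5 -11.5 [465.9 201.8] [183.9 217.8]
enc 130 66.5 11.5 [465.3 210.1] [184.8 208.7]
enc 130 -66.5 -11.5 [404.1 188. ] [236.7 220.9]
enc 130 -66.5 11.5 [402.5 195.7] [237.5 211.8]
enc 137 66.5 -11.5 [467.  199.8] [183.1 217.6]
enc 137 66.5 11.5 [466.3 208.1] [184.  208.5]
enc 137 -66.5 -11.5 [404.7 186. ] [236.3 220.7]
enc 137 -66.5 11.5 [403.1 193.7] [237.  211.6]
```

Run:
```python
from h import *
t=load('t2.png')
f=lambda u,v:onz(t,u,v,126)[:2]
c,s_=np.cos(-.0745),np.sin(-.0745); R=np.array([[c,-s_],[s_,c]])
a=[(R.T@f(*p))[1] for p in((257.4,240),(255.4,265),(254,285))]; b=[(R.T@f(*p))[0] for p in((180,301.6),(210,303),(240,304.5))]
d=f(180,301.6)-f(240,304.5); print(a,b,'yaw',np.arctan2(-d[0],d[1]))
m=(347.2+np.mean(a))/2; print('W',347.2-np.mean(a),R@np.array([np.mean(b)+218,m]),R@np.array([np.mean(b)+218,347.2-120]))
```

```text
[np.float64(106.36713485896601), np.float64(106.77578592145562), np.float64(106.59562271172877)] [np.float64(283.8937452581529), np.float64(284.54115039852365), np.float64(284.9448300777329)] yaw -0.06750118537929321
W 240.62048550261653 [517.95381935 188.86175551] [517.97691106 189.1711377 ]
```

Measured: rack axis ≈ (568, -210), yaw -0.136. Enclosure axis ≈ (520, 189), yaw -0.074. I'm moving above the rack.

Call:
play_rows:
  translation:
    - [0.009,-0.015,0.01]
    - [0.026,-0.045,0.02]
    - [0.052,-0.089,0.035]
    - [0.082,-0.141,0.045]
    - [0.112,-0.193,0.045]
    - [0.142,-0.245,0.045]
    - [0.172,-0.297,0.045]
    - [0.203,-0.349,0.045]
    - [0.233,-0.401,0.045]
    - [0.263,-0.453,0.045]
    - [0.293,-0.505,0.045]
    - [0.323,-0.557,0.045]
  yaw: [0.01,0.02,0.03,0.04,0.05,0.06,0.07,0.08,0.09,0.1,0.11,0.116]
  hand: 0.7
  force: 25

```text
clock: 2.0
eef_pos: [460.1, -27.0, 251.4]
eef_rot: [-3.142, 0.001, 3.006]
wrist_force: [1.1, -0.5, -0.7]
finger_gap: 65.9
finger_force: 0.0
```

Call:
play_rows:
  translation:
    - [0.03,-0.052,0]
    - [0.06,-0.103,0]
    - [0.085,-0.146,0]
    - [0.1,-0.172,0]
    - [0.108,-0.186,0]
    - [0.108,-0.186,0]
    - [0.108,-0.186,0]
  yaw: [0,0,0,0,0,0,0]

```text
clock: 2.88
eef_pos: [567.5, -210.1, 251.0]
eef_rot: [-3.142, 0.0, 3.006]
wrist_force: [-0.7, -0.2, 0.7]
finger_gap: 65.9
finger_force: 0.0
```

Run:
```python
from h import *
x=telemetry.read_state(); print({k:np.round(x[k],4) for k in('clock','eef_pos','eef_rot','wrist_force','finger_gap')})
```

```text
{'clock': np.float64(2.875), 'eef_pos': array([ 567.4628, -210.0974,  250.9536]), 'eef_rot': array([-3.1415e+00,  3.0000e-04,  3.0060e+00]), 'wrist_force': array([-0.7296, -0.2491,  0.7371]), 'finger_gap': np.float64(65.8654)}
```

Call:
play_rows:
  translation:
    - [0,0,-0.025]
    - [0,0,-0.05]
    - [0,0,-0.07]
    - [0,0,-0.085]
    - [0,0,-0.097]
    - [0,0,-0.104]
    - [0,0,-0.108]
    - [0,0,-0.108]
  yaw: [0,0,0,0,0,0,0,0]

```text
clock: 3.88
eef_pos: [568.1, -210.4, 142.5]
eef_rot: [-3.142, 0.0, 3.006]
wrist_force: [0.3, -0.5, 0.2]
finger_gap: 65.5
finger_force: 0.0
```

Run:
```python
from h import *
s=shot('scene','s3.png'); im=cv2.imread('pics/s3.png')
cv2.imwrite('pics/c4.png',cv2.resize(im[130:230,200:320],(720,600),interpolation=cv2.INTER_CUBIC))
```

```text
(no output)
```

View pics/c4.png

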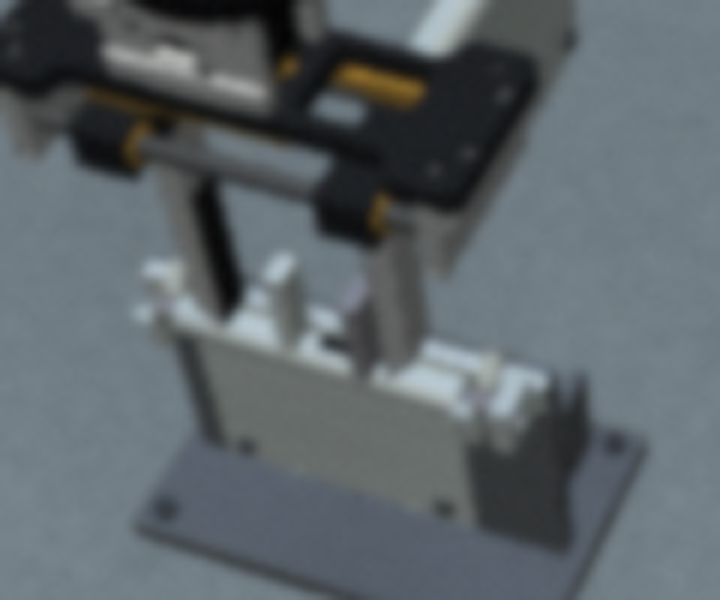

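The fingers straddle the post (crop 285,300) and the tab (360,330), on the barrel line. Closing.

Call:
play_rows:
  translation:
    - [0,0,0]
    - [0,0,0]
    - [0,0,0]
    - [0,0,0]
    - [0,0,0]
    - [0,0,0]
    - [0,0,0]
    - [0,0,0]
  yaw: [0,0,0,0,0,0,0,0]
  hand: 0
  force: 25

```text
clock: 4.92
eef_pos: [568.1, -210.6, 142.7]
eef_rot: [-3.141, 0.0, 3.006]
wrist_force: [0.0, -3.7, 4.4]
finger_gap: 27.3
finger_force: 25.0
```

Call:
play_rows:
  translation:
    - [0,0,0.003]
    - [0,0,0.007]
    - [0,0,0.012]
    - [0,0,0.018]
    - [0,0,0.026]
    - [0,0,0.036]
    - [0,0,0.05]
    - [0,0,0.064]
    - [0,0,0.078]
    - [0,0,0.09]
    - [0,0,0.095]
    - [0,0,0.095]
  yaw: [0,0,0,0,0,0,0,0,0,0,0,0]
  force: 30

```text
clock: 6.42
eef_pos: [568.1, -210.4, 237.6]
eef_rot: [-3.142, 0.0, 3.006]
wrist_force: [0.7, -0.8, -3.4]
finger_gap: 27.4
finger_force: 30.0
```

Run:
```python
from h import *
s=shot('scene','s4.png'); im=cv2.imread('pics/s4.png')
cv2.imwrite('pics/c5.png',cv2.resize(im[100:230,190:330],(646,600),interpolation=cv2.INTER_CUBIC))
x=telemetry.read_state(); print({k:np.round(x[k],4) for k in('clock','eef_pos','eef_rot','wrist_force','moment','finger_gap')})
```

```text
{'clock': np.float64(6.475), 'eef_pos': array([ 567.9354, -210.3116,  237.1359]), 'eef_rot': array([ 3.1414e+00, -4.0000e-04,  3.0058e+00]), 'wrist_force': array([ 0.3238,  0.0759, -3.7343]), 'moment': array([ 0.041 , -0.0007,  0.0554]), 'finger_gap': np.float64(27.784)}
```

View pics/c5.png

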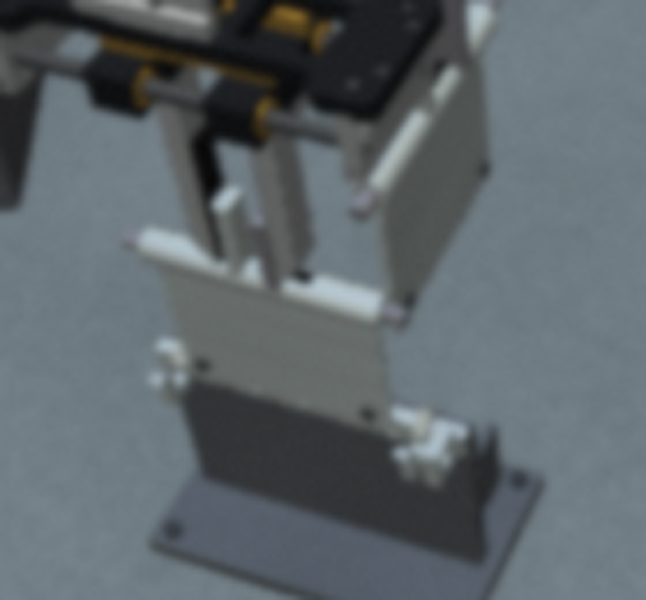

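The door is off the rack, level, with the pin drawn in (crop 395,315). The force reads its 3.7 N weight. Carrying it to above the enclosure hinge.

Call:
play_rows:
  translation:
    - [0,0.005,0.01]
    - [-0.002,0.02,0.02]
    - [-0.006,0.05,0.025]
    - [-0.012,0.1,0.025]
    - [-0.018,0.15,0.025]
    - [-0.024,0.2,0.025]
    - [-0.03,0.25,0.025]
    - [-0.036,0.3,0.025]
    - [-0.042,0.345,0.025]
    - [-0.046,0.38,0.025]
    - [-0.0478,0.396,0.025]
    - [-0.0478,0.3988,0.025]
  yaw: [0,0.005,0.01,0.02,0.03,0.035,0.04,0.045,0.05,0.055,0.06,0.062]

```text
clock: 7.98
eef_pos: [519.9, 189.1, 262.8]
eef_rot: [3.142, 0.0, 3.069]
wrist_force: [-0.3, -0.7, -3.7]
finger_gap: 27.0
finger_force: 30.0
```

Call:
play_rows:
  translation:
    - [0,0,0]
    - [0,0,-0.015]
    - [0,0,-0.035]
    - [0,0,-0.055]
    - [0,0,-0.07]
    - [0,0,-0.08]
    - [0,0,-0.084]
    - [0,0,-0.084]
  yaw: [0,0,0,0,0,0,0,0]

```text
clock: 8.98
eef_pos: [520.3, 188.4, 178.6]
eef_rot: [3.141, 0.0, 3.068]
wrist_force: [0.1, -0.1, -3.9]
finger_gap: 27.6
finger_force: 30.0
```

Run:
```python
from h import *
for n,f in(('scene','s5.png'),('top','t5.png')): shot(n,f)
s=cv2.imread('pics/s5.png');t=cv2.imread('pics/t5.png')
a=cv2.resize(s[150:250,385:485],(400,400),interpolation=cv2.INTER_CUBIC);b=cv2.resize(t[180:280,160:260],(400,400),interpolation=cv2.INTER_CUBIC)
cv2.imwrite('pics/c6.png',np.hstack([a,b]))
x=telemetry.read_state(); print({k:np.round(x[k],4) for k in('clock','eef_pos','eef_rot','wrist_force','moment','finger_gap')})
```

```text
{'clock': np.float64(9.075), 'eef_pos': array([520.4667, 188.495 , 178.9779]), 'eef_rot': array([3.1413e+00, 8.0000e-04, 3.0678e+00]), 'wrist_force': array([ 0.4477,  1.2616, -3.1491]), 'moment': array([0.0481, 0.0085, 0.0665]), 'finger_gap': np.float64(27.2281)}
```

View pics/c6.png

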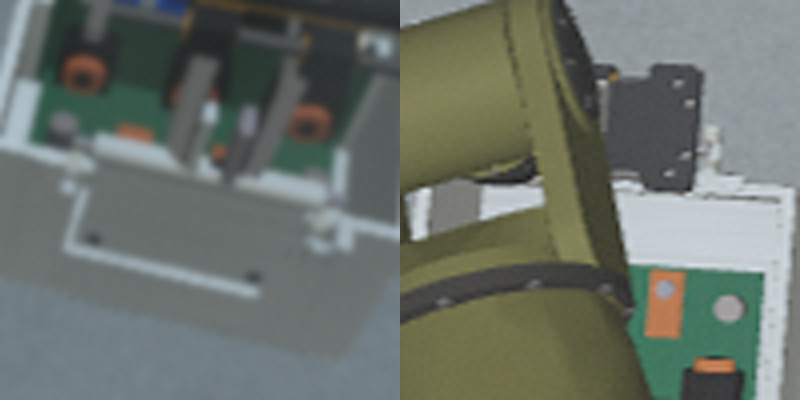

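The door (left crop) hovers with its stub ends over the saddles at (75,165) and (320,215). Lowering to just above the mouths, then feeling the way down.

Call:
play_rows:
  translation:
    - [0,0,-0.004]
    - [0,0,-0.008]
    - [0,0,-0.011]
    - [0,0,-0.013]
    - [0,0,-0.014]
    - [0,0,-0.014]
  yaw: [0,0,0,0,0,0]

```text
clock: 9.82
eef_pos: [520.2, 188.5, 164.4]
eef_rot: [-3.142, -0.0, 3.068]
wrist_force: [0.5, -0.3, -3.0]
finger_gap: 27.3
finger_force: 30.0
```

Call:
play_rows:
  translation:
    - [0,0,-0.0005]
    - [0,0,-0.001]
    - [0,0,-0.0015]
    - [0,0,-0.002]
    - [0,0,-0.002]
  yaw: [0,0,0,0,0]

```text
clock: 10.45
eef_pos: [520.2, 188.4, 162.4]
eef_rot: [-3.142, -0.0, 3.068]
wrist_force: [0.2, 0.4, -2.8]
finger_gap: 27.5
finger_force: 30.0
```

Call:
play_rows:
  translation:
    - [0,0,-0.0005]
    - [0,0,-0.001]
    - [0,0,-0.0015]
    - [0,0,-0.002]
    - [0,0,-0.002]
  yaw: [0,0,0,0,0]

```text
clock: 11.08
eef_pos: [520.2, 188.4, 160.4]
eef_rot: [-3.142, -0.0, 3.068]
wrist_force: [0.3, 1.1, -4.0]
finger_gap: 27.4
finger_force: 30.0
```

```bash
cat > f.py <<'E'
from h import *
import sys
W=[];M=[]
for _ in range(4):
    eyes.camera('top'); x=telemetry.read_state(); W.append(x['wrist_force']); M.append(x['moment'])
print(np.round(np.mean(W,0),2),np.round(np.std(W,0),2),np.round(np.mean(M,0),3),x['eef_pos'].round(2),x['clock'])
E
python3 f.py
```

```text
[-0.11 -0.03 -3.9 ] [0.47 0.06 0.23] [ 0.011 -0.015  0.014] [520.25 188.46 160.48] 11.275
```

Free still, at axis ≈148. Continuing down.

Call:
play_rows:
  translation:
    - [0,0,-0.0005]
    - [0,0,-0.001]
    - [0,0,-0.0015]
    - [0,0,-0.002]
    - [0,0,-0.002]
  yaw: [0,0,0,0,0]

```text
clock: 11.9
eef_pos: [520.2, 188.5, 158.4]
eef_rot: [-3.142, -0.0, 3.068]
wrist_force: [-0.0, -0.2, -3.3]
finger_gap: 27.1
finger_force: 30.0
```

Call:
play_rows:
  translation:
    - [0,0,-0.0005]
    - [0,0,-0.001]
    - [0,0,-0.0015]
    - [0,0,-0.002]
    - [0,0,-0.002]
  yaw: [0,0,0,0,0]

```text
clock: 12.52
eef_pos: [520.2, 188.4, 156.4]
eef_rot: [-3.142, -0.0, 3.068]
wrist_force: [0.3, 1.0, -3.8]
finger_gap: 27.4
finger_force: 30.0
```

Call:
play_rows:
  translation:
    - [0,0,-0.0005]
    - [0,0,-0.001]
    - [0,0,-0.0015]
    - [0,0,-0.002]
    - [0,0,-0.002]
  yaw: [0,0,0,0,0]

```text
clock: 13.15
eef_pos: [520.2, 188.4, 154.4]
eef_rot: [-3.142, -0.0, 3.068]
wrist_force: [0.2, -0.8, -3.5]
finger_gap: 27.7
finger_force: 30.0
```

```bash
python3 f.py
```

```text
[-0.12  0.1  -4.28] [0.33 0.41 0.48] [ 0.018 -0.008 -0.02 ] [520.23 188.46 154.46] 13.35
```

Call:
play_rows:
  translation:
    - [0,0,-0.0005]
    - [0,0,-0.001]
    - [0,0,-0.0015]
    - [0,0,-0.002]
    - [0,0,-0.002]
  yaw: [0,0,0,0,0]

```text
clock: 13.98
eef_pos: [520.2, 188.4, 152.4]
eef_rot: [-3.142, -0.0, 3.068]
wrist_force: [-0.1, 0.1, -4.2]
finger_gap: 27.6
finger_force: 30.0
```

```bash
python3 f.py
```

```text
[-0.06  0.15 -3.73] [0.23 0.74 0.26] [-0.007  0.002  0.01 ] [520.22 188.45 152.46] 14.175
```

Call:
play_rows:
  translation:
    - [0,0,-0.0005]
    - [0,0,-0.001]
    - [0,0,-0.0015]
    - [0,0,-0.002]
    - [0,0,-0.002]
  yaw: [0,0,0,0,0]

```text
clock: 14.8
eef_pos: [520.2, 188.5, 150.4]
eef_rot: [-3.142, -0.0, 3.068]
wrist_force: [0.6, 0.3, -3.0]
finger_gap: 27.5
finger_force: 30.0
```

```bash
python3 f.py
```

```text
[ 0.17  0.22 -3.78] [0.2  0.42 0.46] [ 0.004 -0.039 -0.012] [520.25 188.46 150.47] 15.0
```

Call:
play_rows:
  translation:
    - [0,0,-0.0005]
    - [0,0,-0.001]
    - [0,0,-0.0015]
    - [0,0,-0.0015]
  yaw: [0,0,0,0]

```text
clock: 15.5
eef_pos: [520.2, 188.5, 148.9]
eef_rot: [-3.142, -0.0, 3.068]
wrist_force: [0.4, -0.1, -3.3]
finger_gap: 27.8
finger_force: 30.0
```

```bash
python3 f.py
```

```text
[-0.14 -0.02 -3.45] [0.35 0.22 0.49] [ 0.027 -0.019 -0.019] [520.26 188.42 148.98] 15.7
```

Call:
play_rows:
  translation:
    - [0,0,-0.0005]
    - [0,0,-0.001]
    - [0,0,-0.0015]
    - [0,0,-0.0015]
  yaw: [0,0,0,0]

```text
clock: 16.2
eef_pos: [520.2, 188.5, 147.4]
eef_rot: [-3.142, -0.0, 3.068]
wrist_force: [0.1, -0.0, -3.8]
finger_gap: 27.6
finger_force: 30.0
```

```bash
python3 f.py
```

```text
[ 0.18  0.38 -3.87] [0.43 0.21 0.34] [-0.016  0.013  0.01 ] [520.24 188.46 147.46] 16.4
```

Call:
play_rows:
  translation:
    - [0,0,-0.0005]
    - [0,0,-0.001]
    - [0,0,-0.0015]
    - [0,0,-0.0015]
  yaw: [0,0,0,0]

```text
clock: 16.9
eef_pos: [520.2, 188.4, 145.9]
eef_rot: [-3.142, -0.0, 3.068]
wrist_force: [0.2, 0.0, -4.2]
finger_gap: 27.6
finger_force: 30.0
```

```bash
python3 f.py
```

```text
[-0.01  0.55 -3.64] [0.56 0.23 0.3 ] [ 0.021  0.01  -0.009] [520.24 188.42 145.95] 17.1
```

Call:
play_rows:
  translation:
    - [0,0,-0.0005]
    - [0,0,-0.001]
    - [0,0,-0.0015]
    - [0,0,-0.0015]
  yaw: [0,0,0,0]

```text
clock: 17.6
eef_pos: [520.2, 188.4, 144.4]
eef_rot: [-3.142, -0.0, 3.068]
wrist_force: [0.3, 0.9, -4.0]
finger_gap: 27.5
finger_force: 30.0
```

```bash
python3 f.py
```

```text
[ 0.18  0.14 -3.67] [0.29 0.26 0.59] [ 0.003 -0.019 -0.021] [520.25 188.46 144.47] 17.8
```

Call:
play_rows:
  translation:
    - [0,0,-0.0005]
    - [0,0,-0.001]
    - [0,0,-0.0015]
    - [0,0,-0.0015]
  yaw: [0,0,0,0]

```text
clock: 18.3
eef_pos: [520.4, 188.5, 143.4]
eef_rot: [3.141, 0.001, 3.068]
wrist_force: [-2.2, -1.8, 5.2]
finger_gap: 27.6
finger_force: 30.0
```

```bash
python3 f.py
```

```text
[-1.74 -1.95  5.3 ] [0.26 0.25 0.6 ] [-0.102  0.363  0.063] [520.41 188.45 143.39] 18.5
```

Contact at axis ≈131 with a small -x push, so it may be a flank. Easing 1 mm toward -x to tell.

Call:
play_rows:
  translation:
    - [-0.0005,0,0]
    - [-0.001,0,0]
    - [-0.001,0,0]
  yaw: [0,0,0]

```text
clock: 18.88
eef_pos: [519.8, 188.5, 143.4]
eef_rot: [3.141, 0.002, 3.068]
wrist_force: [3.9, -1.9, 5.7]
finger_gap: 27.7
finger_force: 30.0
```

```bash
python3 f.py
```

```text
[ 3.35 -1.33  5.22] [0.28 0.38 0.43] [-0.101 -0.779 -0.109] [519.82 188.48 143.39] 19.075
```

Fz is unchanged and Fx only swings between the slot walls, so the stubs are on the slot floors. I'll centre x, ease the load a little, then hold.

Call:
play_rows:
  translation:
    - [0.0006,0,0]
    - [0.0006,0,0.0002]
    - [0.0006,0,0.0003]
    - [0.0006,0,0.0003]
  yaw: [0,0,0,0]

```text
clock: 19.58
eef_pos: [519.9, 188.5, 143.4]
eef_rot: [3.141, 0.0, 3.068]
wrist_force: [0.1, -2.1, 5.1]
finger_gap: 27.6
finger_force: 30.0
```

```bash
python3 f.py
```

```text
[ 1.33 -1.46  5.38] [0.24 0.42 0.36] [-0.051 -0.244 -0.109] [519.94 188.46 143.39] 19.775
```

Settled. Opening the fingers to let the pin out.

Call:
play_rows:
  translation:
    - [0,0,0]
    - [0,0,0]
    - [0,0,0]
    - [0,0,0]
    - [0,0,0]
    - [0,0,0]
    - [0,0,0]
    - [0,0,0]
  yaw: [0,0,0,0,0,0,0,0]
  hand: 0.65

```text
clock: 20.78
eef_pos: [519.8, 188.4, 143.3]
eef_rot: [-3.142, 0.0, 3.068]
wrist_force: [0.8, -0.1, 0.4]
finger_gap: 61.3
finger_force: 0.0
```

Call:
play_rows:
  translation:
    - [0,0,0.01]
    - [0,0,0.03]
    - [0,0,0.07]
    - [0,0,0.12]
    - [-0.03,0,0.17]
    - [-0.08,0,0.2]
    - [-0.13,0,0.2]
    - [-0.18,0,0.2]
    - [-0.2,0,0.2]
    - [-0.2,0,0.2]
  yaw: [0,0,0,0,0,0,0,0,0,0]

```text
clock: 22.02
eef_pos: [319.2, 188.5, 344.4]
eef_rot: [3.14, 0.002, 3.069]
wrist_force: [0.4, 0.8, 0.5]
finger_gap: 60.9
finger_force: 0.0
```

Run:
```python
from h import *
for n,f in(('scene','s6.png'),('top','t6.png')): shot(n,f)
s=cv2.imread('pics/s6.png');t=cv2.imread('pics/t6.png')
a=cv2.resize(s[160:260,385:485],(600,600),interpolation=cv2.INTER_CUBIC)
b=cv2.resize(t[195:235,165:265],(800,320),interpolation=cv2.INTER_CUBIC)
b=cv2.resize(t[190:240,170:250],(800,500)) if 0 else b
cv2.imwrite('pics/c7.png',np.vstack([b,cv2.resize(s[185:220,385:485],(800,280),interpolation=cv2.INTER_CUBIC)]))
```

```text
(no output)
```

View pics/c7.png

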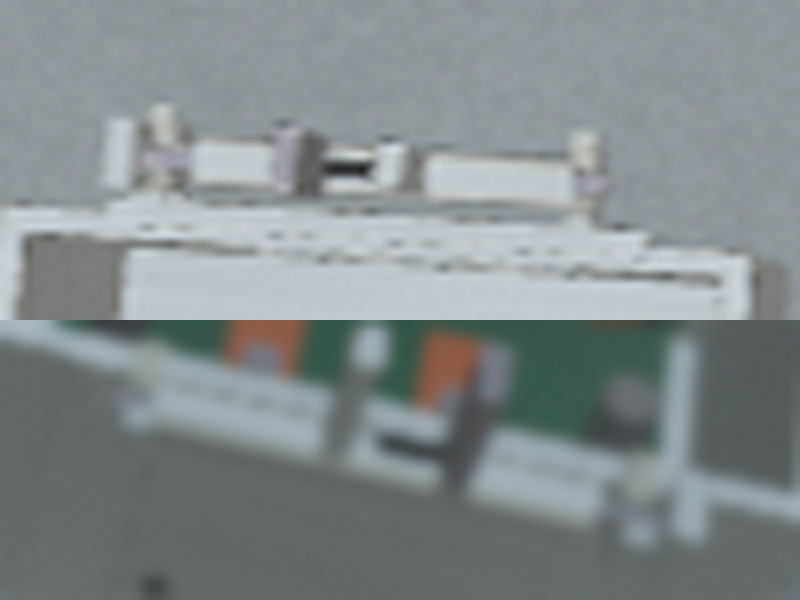

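The tab and post span 16.6 px, as on the rack when the pin was out (16.7 px). So the pin is fully out, and both stubs sit in the saddles with the door upright. Handing in.

```bash
python3 -c "
from cell import manip
print(manip.sign_off())"
```

```text
the job is handed in; nothing more can be done
None
```

The small flap door is off the rack and hangs upright in the enclosure's saddles with its pin sprung out into the eye, as the last pictures show; the job was handed in at about 22 s, with no verdict returned.

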